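# Hang the birdhouse door on its two pintles and swing it shut

### The arm

A 6-joint arm with a two-finger parallel gripper is mounted at the origin on the work surface. World frame = base frame: x ahead of the robot, y to its left, z up, the work surface at z = 0. Lengths are in m, angles in rad, forces in N, time in s.
With the tool pointing down it reaches from about 0.35 to 0.775 m from the base axis. Payload 7.3 kg.
Tool frame: the origin (TCP) lies at the centre of the arm's flange, where the gripper is bolted on; the fingertips stand 178 mm ahead of it and the grasp point (between the pads) lies 159 mm ahead of it; z points along the fingers, y is the line along which they close (so a half turn about z gives the same grasp; the last joint's range is limited). The gripper opens to 92 mm and grips with 3 to 60 N. Pads are 19 mm wide; open, the fingers measure 130 mm over their backs; the gripper's body (75 mm by 190 mm) begins 47 mm behind the grasp point.
Start: joints at [1.026, 0.342, 1.524, -0, 1.275, -0.146], TCP at [0.204, 0.484, 0.405] pointing down, gripper open.
Joint ranges: [-2.53, 2.53], [-0.77, 2.02], [0.04, 2.7], [-1, 4.14], [0.28, 2.66], [-3.11, 3.11]. Speed limits (rad/s): [2.57, 2.57, 3.14, 3.14, 3.14, 3.14].

### API

Orientations are given as [roll, pitch, yaw] about the fixed x, y, z axes, in that order (R = Rz(yaw) Ry(pitch) Rx(roll)).
In Python, from cell import telemetry, vision, ticket gives the robot as it stands.
- The arm moves only by the shell command python3 -m crank 'ROWS' [FORCE]. ROWS is JSON, a list of rows, each a list of 5 numbers: the gripper command: -1 is shut, 1 is fully open, values between are in proportion, then the shift along the tool's x, y, z in mm, then the turn about the tool's z in rad. In form: [[fingers, dx, dy, dz, roll], ...]. A call has 1 to 12 rows; each row is the pose to reach, as a shift and turn from the pose commanded when the call began, along the tool's axes at that moment; what a row does not reach only later rows make up. A row lasts 1/12 s, in which the tool goes at most 41.7 mm and 7.16 degrees, less where a joint would pass 70% of its speed; a pose out of reach is approached as far as the arm can. A call with a gripper value outside its range is refused whole. The fingers move at their own pace and stop on an object; FORCE is the grip in N (left out, the last holds). Time passes only in rows, so rows that repeat a pose let the fingers close. It gives the time, the measured TCP pose, the force, the opening and the grip force at its end, in the units of the state.
- telemetry.observe(): the state, without advancing time (a new reading comes with each control period).
- vision.read_camera(name): name is "side" or "top"; returns (picture, depth): 480x640x3 uint8, red, green, blue; 480x640 float32, m along the optical axis (not along the pixel's ray), 0 where there is no reading.
- vision.get_calibration(name): a dict with "camera_matrix" (3x3 intrinsics, pixels), "rvec" (rotation vector, rad) and "tvec" (3), from world to camera coordinates, as OpenCV has them. Camera axes: x right, y down, z forward; pixel columns grow to the right and rows downward; lengths in m; the calibration is good to about 2 mm. A picture is of the moment at which its call begins. get_calibration takes no time and is no camera call.
- ticket.hand_in(): hands the job in; it is judged then, once.
The state is a dict: "time": time; "qpos": joint angles; "qvel": joint speeds; "joint_efforts": joint torques, N m; "tool_pos": TCP position; "tool_rot": TCP orientation; "contact_force": force on the tool from outside, world axes, zero at the start; "torque": the same for the moment, N m; "opening": finger opening in m; "grip_force": force on a finger pad.
Only numpy, scipy, OpenCV 4.12 (cv2) and the standard library are available. Lean on these libraries where they do the work, as an engineer would, in place of code of your own. Each camera call takes 0.05 s, during which the arm holds its last target. There are 200 camera calls.

### The job

Take the birdhouse's door out of the slotted stand and, holding it well open (half way or more), lower it gently so that both hinge knuckles drop fully home over the two upright pintle pins of the birdhouse at once; then swing it shut against the front of the birdhouse and let go. The pins sit a little off where the drawings put them, so feel for them and never force the door; leave the other things on the bench where they are.

Things in the scene. Friction and masses are not known exactly. Their poses are not given: they have to be found in the camera images.
- birdhouse: poplar birdhouse carcass, no roof or front wall, open top, fixed by a toggle clamp behind it. Origin: bench level, under the middle of the door opening's front plane; x along the opening to the hinge side, y into the house, z up. Outside x -72 to 72 mm, 142 mm deep, walls 12 mm. Side walls 160 mm high in front, 200 behind; their front ends (plane y = 0) stop the shut door
- upper_iron (a point): NOMINAL seat of the upper knuckle (birdhouse 82, -14, 112 mm): centre of the flat top of the upper pintle iron, at the foot of its pin. The irons sit in slots: the real axis of both pins stands up to 10 mm off this point along birdhouse x and up to 4 mm along y, either way, new every time, never measured here, rigid under gentle force
- lower_iron (a point): NOMINAL seat of the lower knuckle (birdhouse 82, -14, 27 mm), off by the same hidden shift. Each iron is a tongue 12 mm wide, 6 mm thick, reaching 6 mm past the pin axis to +x and -y, with an upright round pin 8 mm thick, 16 mm tall, tip chamfered 1.5 mm. Both pins have one vertical axis
- door: loose poplar front panel 150 wide (own x), 12 thick (y), 150 mm tall (z), about 0.2 kg, 38 mm round hole in the middle; starts upright in the stand's groove. Origin: centre of its underside. Two steel knuckles on its +x edge; strap leaves 3 mm thick on its -y (outer) face from x = 40 mm. Hung: underside 12 mm above the bench. Shut: axes parallel to the birdhouse's within 4 degrees, free edge on the side wall; opens counter-clockwise from above
- upper_knuckle (a point): on the knuckle axis at the lower end of the upper knuckle (door frame 85, -4, 100 mm). Each knuckle is a barrel 22 mm tall, 16 mm outside diameter, with a 10.5 mm hole right through
- lower_knuckle (a point): on the knuckle axis at the lower end of the lower knuckle (door frame 85, -4, 15 mm)
- door_grip (a point): on the door's top edge, middle of its thickness, 20 mm from mid-width towards the knuckles (door frame 20, 0, 150 mm): a good place to pinch the panel across its 12 mm thickness from above
- stand: fixed wooden stand, base 100 x 70 x 8 mm, two rails 60 mm long and 40 mm high above the bench with a 15 mm groove along its x; groove floor 8 mm above the bench. Origin: centre of its underside
- mallet: walnut mallet lying on the bench, head 65 x 110 x 55 mm, handle 24 mm thick. Bystander
- square: blue plastic speed square, a flat triangular frame about 180 x 160 mm lying on the bench. Bystander
- finial_cap: copper finial cap, 44 mm wide, 38 mm tall, turned profile. Bystander
- sanding_block: gray stone sanding block 95 x 60 x 35 mm. Bystander

How it is judged:
On the way:
1. the door hangs with both knuckles fully down over the pins while it stands at least 35 degrees open (z of upper_knuckle in the frame of birdhouse between 0.109 and 0.115 m and x of upper_knuckle in the frame of birdhouse between 0.068 and 0.096 m and y of upper_knuckle in the frame of birdhouse between -0.0195 and -0.0085 m and z of lower_knuckle in the frame of birdhouse between 0.024 and 0.03 m and x of lower_knuckle in the frame of birdhouse between 0.068 and 0.096 m and y of lower_knuckle in the frame of birdhouse between -0.0195 and -0.0085 m and angle between the x axis of door and the x axis of birdhouse, either way round above 0.61 rad and contact force between door and birdhouse above 0.3 N), for 0.2 s.
At the end, for the whole second after the job is handed in: both knuckles are fully down on their irons (lower ends within 3 mm of 27 and 112 mm above the bench, on the pin axis), the door is shut to within 6 degrees of the birdhouse's front, at rest and released (z of upper_knuckle in the frame of birdhouse between 0.109 and 0.115 m and x of upper_knuckle in the frame of birdhouse between 0.068 and 0.096 m and y of upper_knuckle in the frame of birdhouse between -0.0195 and -0.0085 m and z of lower_knuckle in the frame of birdhouse between 0.024 and 0.03 m and x of lower_knuckle in the frame of birdhouse between 0.068 and 0.096 m and y of lower_knuckle in the frame of birdhouse between -0.0195 and -0.0085 m and angle between the x axis of door and the x axis of birdhouse, either way round below 0.1 rad and linear speed of door below 0.02 m/s and angular speed of door below 0.1 rad/s and contact force between door and the fingers below 0.05 N); the robot touches nothing.
It fails at once if the door is forced, dropped or knocked against the birdhouse or its pins (more than 30 N) (contact force between door and birdhouse above 30 N).
It fails at once if the arm or gripper hits the birdhouse (more than 30 N) (contact force between the arm and birdhouse above 30 N).
It fails at once if a bystander is moved more than 30 mm (distance of any of mallet, square, finial_cap, sanding_block from where it was at the start of the episode above 0.03 m).
It also fails if it takes over 58 s, if anything falls off the work surface, if the arm or the gripper's body presses on something with over 40 N, if the wrist force passes 120 N, or if a joint passes its speed limit or range.

## Working session

There is one attempt and no reset: what is moved stays moved. The work goes in short steps, Python scripts to look and compute and a shell command to move; the robot and the scene stay as the last step left them, time stands still between calls to the robot, and variables do not carry over. Pictures are saved under pics/ and viewed, at most 10 in all, crops included, and the job is handed in when it is done.

```bash
ls; mkdir -p pics
cat > h.py <<'E'
import numpy as np, cv2
from cell import telemetry, vision, ticket
def cam(n):
    im,d=vision.read_camera(n); c=vision.get_calibration(n)
    K=np.array(c["camera_matrix"],float);R=cv2.Rodrigues(np.array(c["rvec"],float))[0];t=np.array(c["tvec"],float).ravel()
    v,u=np.mgrid[0:480,0:640]
    p=np.stack([(u-K[0,2])/K[0,0]*d,(v-K[1,2])/K[1,1]*d,d],-1)
    W=(p-t)@R; W[d==0]=np.nan
    return im,d,W
def save(n,im): cv2.imwrite("pics/"+n+".png",cv2.cvtColor(im,cv2.COLOR_RGB2BGR))
E
python3 - <<'E'
from h import *
print(telemetry.observe())
for n in("top","side"):
    im,d,W=cam(n); save(n+"0",im); np.savez(n+"0.npz",im=im,W=W)
    c=vision.get_calibration(n);R=cv2.Rodrigues(np.array(c["rvec"],float))[0];print(n,-R.T@np.ravel(c["tvec"]),R[2])
E
```

```text
pics
{'time': 0.0, 'qpos': array([ 1.02600443e+00,  3.42765530e-01,  1.52505586e+00, -9.18270308e-08,
        1.27538628e+00, -1.46004333e-01]), 'qvel': array([ 0.00087295, -0.00014994, -0.00065252,  0.0004027 ,  0.00077262,
       -0.00024174]), 'joint_efforts': array([ 9.75683433e-04, -4.31236839e+01, -2.44223303e+01,  7.17844907e-02,
        5.60655305e-02, -1.33183858e-04]), 'tool_pos': array([0.20376786, 0.48369358, 0.40400896]), 'tool_rot': array([-3.13999480e+00, -2.34876363e-04,  2.74280493e+00]), 'contact_force': array([-0.94933376, -0.25860869, -0.31534388]), 'torque': array([-0.05216509, -0.01202329, -0.01963821]), 'grip_force': 0.0, 'opening': 0.09159421703763289}
top [ 0.28852313 -0.07050532  1.31218451] [ 0.19039592 -0.00852256 -0.98167039]
side [ 0.12304454 -0.75261875  0.74481572] [ 0.40118622  0.6795799  -0.61418302]
```

View pics/top0.png

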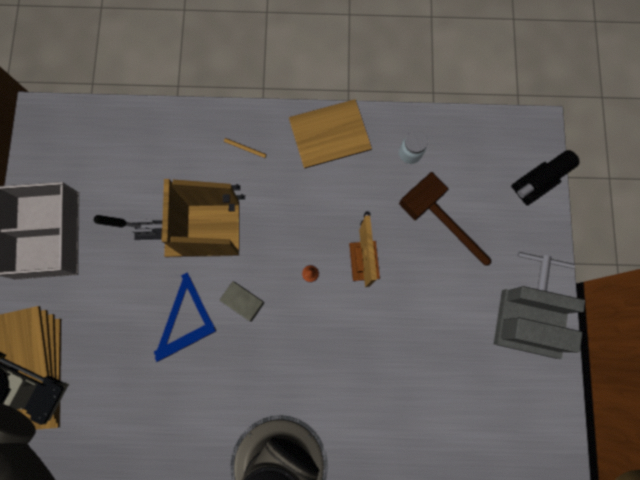

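View pics/side0.png

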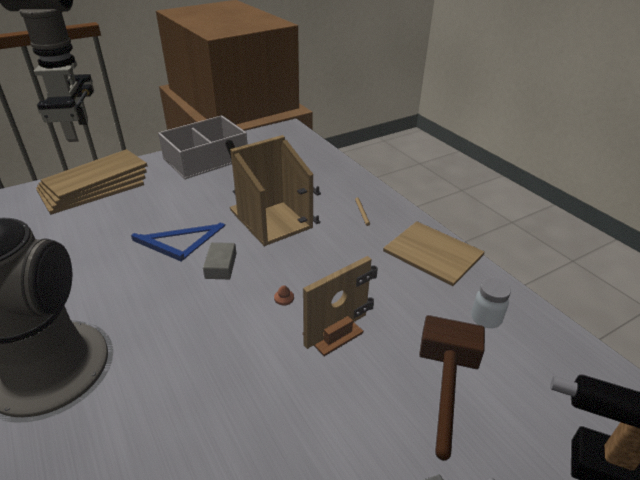

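The top view shows the birdhouse at (200,217) opening toward −y (image right) with the irons at (235,190). The door is in the stand at (367,250), knuckles up (+x). The side view shows the irons at (315,190) and (313,220), and the knuckles at (370,275) and (365,305). Next I'll fit both poses from the depth.

Run:
```python
from h import *
D=np.load("top0.npz");W=D["W"]
S=np.load("side0.npz");V=S["W"]
def rect(P): 
    r=cv2.minAreaRect((P[:,:2]*1000).astype(np.float32)); return np.round(cv2.boxPoints(r),1).tolist(),np.round(r[1],1),r[2]
def sel(W,u0,u1,v0,v1,z0,z1):
    A=W[v0:v1,u0:u1].reshape(-1,3); return A[(A[:,2]>z0)&(A[:,2]<z1)]
for nm,A in (("doortop",sel(W,335,395,205,295,.145,.17)),("house",sel(W,155,250,170,265,.1,.215)),("irons?",sel(W,228,250,180,212,.09,.14))):
    print(nm,len(A),np.round(A.mean(0)*1000,1),rect(A))
A=sel(W,335,395,205,295,.145,.17);print(np.percentile(A[:,2],[5,50,95]))
# door face plane from side cam
B=sel(V,300,385,255,350,.05,.15)
for it in range(4):
    c=np.median(B,0) if it==0 else B.mean(0); n=np.linalg.svd(B-c)[2][2]; B=B[abs((B-c)@n)<(.01,.005,.003,.002)[it]]
print("doorface",len(B),c,n,np.degrees(np.arctan2(n[0],-n[1])),B.min(0),B.max(0))
def crop(n,im,u0,u1,v0,v1,k):save(n,cv2.resize(im[v0:v1,u0:u1],None,fx=k,fy=k,interpolation=cv2.INTER_CUBIC))
a=cv2.resize(D["im"][170:270,155:255],(400,400),interpolation=cv2.INTER_CUBIC)
b=cv2.resize(S["im"][140:240,225:325],(400,400),interpolation=cv2.INTER_CUBIC)
save("c1",np.hstack([a,b]))
```

```text
doortop 384 [ 504.7 -200.7  156.5] ([[430.8999938964844, -202.6999969482422], [432.29998779296875, -215.39999389648438], [581.0, -199.5], [579.7000122070312, -186.8000030517578]], array([149.6,  12.8]), 6.1017279624938965)
house 2593 [577.3 213.4 159.6] ([[498.5, 264.6000061035156], [504.3999938964844, 105.5999984741211], [661.7000122070312, 111.4000015258789], [655.7999877929688, 270.3999938964844]], array([157.4, 159.1]), 2.1253559589385986)
irons? 106 [644.2 127.4 113.5] ([[611.9000244140625, 124.5999984741211], [658.7000122070312, 108.19999694824219], [666.2999877929688, 129.8000030517578], [619.5, 146.1999969482422]], array([22.8, 49.5]), 70.66712951660156)
[0.14981552 0.15688374 0.16083376]
doorface 2090 [ 0.50577135 -0.20668109  0.10211887] [-0.10052235  0.99492224  0.00499987] -174.2306770376794 [ 0.43238129 -0.2157227   0.05008883] [ 0.60066629 -0.1959813   0.14995346]
```

View pics/c1.png

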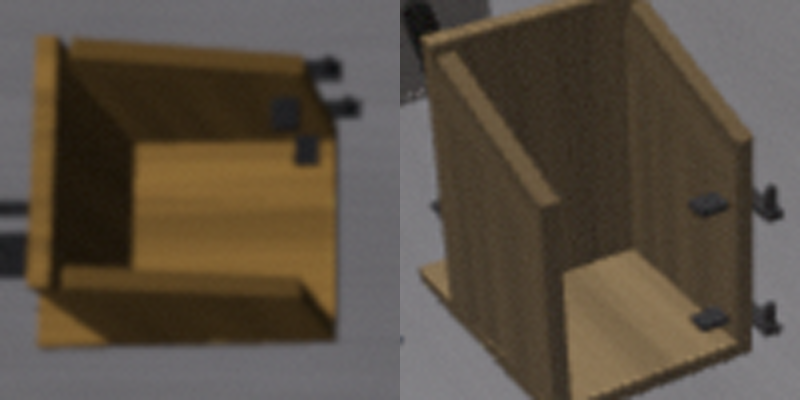

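The side crop shows the pins clearly: upper pin tip at about pixel (317.5,187), lower at (317,217). I'll fit the house frame and zoom on the irons.

Run:
```python
from h import *
from scipy.optimize import least_squares
D=np.load("top0.npz");W=D["W"];S=np.load("side0.npz");V=S["W"]
def sel(W,u0,u1,v0,v1,z0,z1):
    A=W[v0:v1,u0:u1].reshape(-1,3); return A[(A[:,2]>z0)&(A[:,2]<z1)]
A=sel(W,150,250,165,275,.19,.21)
r=cv2.minAreaRect((A[:,:2]*1000).astype(np.float32));print("back",np.round(cv2.boxPoints(r),1).tolist(),r)
# joint plane/box-surface fit: all house points (both cams) to nearest surface of box model
def surf(p): # signed-ish distance to walls union
    x,y,z=p.T
    h=.16+.04*np.clip(y/.142,0,1)
    def box(x0,x1,y0,y1,z0,z1):
        q=np.stack([np.maximum(x0-x,x-x1),np.maximum(y0-y,y-y1),np.maximum(z0-z,z-z1)],-1)
        return np.linalg.norm(np.maximum(q,0),axis=-1)+np.minimum(q.max(-1),0)
    return np.min([box(-.072,-.06,0,.142,0,h),box(.06,.072,0,.142,0,h),box(-.072,.072,.13,.142,0,.2)],0)
for nm,P in (("top",sel(W,150,245,165,275,.03,.21)),("side",sel(V,228,313,132,245,.03,.21)),("both",None)):
    if P is None: P=np.vstack([sel(W,150,245,165,275,.03,.21),sel(V,228,313,132,245,.03,.21)])
    def loc(q):
        c,s=np.cos(q[2]),np.sin(q[2]); d=P-[q[0],q[1],q[3]]
        return np.stack([c*d[:,0]+s*d[:,1],-s*d[:,0]+c*d[:,1],d[:,2]],-1)
    r=least_squares(lambda q:surf(loc(q)),[.585,.125,-.03,0],loss="soft_l1",f_scale=.002)
    print(nm,len(P),r.x[:2]*1000,np.degrees(r.x[2]),r.x[3]*1000,np.median(abs(r.fun))*1000)
a=cv2.resize(D["im"][182:207,225:250],(400,400),interpolation=cv2.INTER_NEAREST)
b=cv2.resize(S["im"][180:230,300:325],(300,600),interpolation=cv2.INTER_NEAREST)
save("c2",np.hstack([np.pad(a,((0,200),(0,0),(0,0))),b]))
```

```text
back [[498.79998779296875, 265.5], [500.20001220703125, 215.8000030517578], [644.5, 219.8000030517578], [643.0999755859375, 269.5]] ((571.6235961914062, 242.64356994628906), (144.35177612304688, 49.73371124267578), 1.5778677463531494)
top 3663 [567.07413563 124.28204461] 2.8475248670269995 2.083361433503475 1.0630625986433884
side 5626 [580.05559354 126.18159224] 2.710051288694731 2.3773302379012407 0.9513928974777264
both 9289 [579.13555373 125.66309763] 2.6433746321815463 1.6385562786187071 1.224291137710651
```

View pics/c2.png

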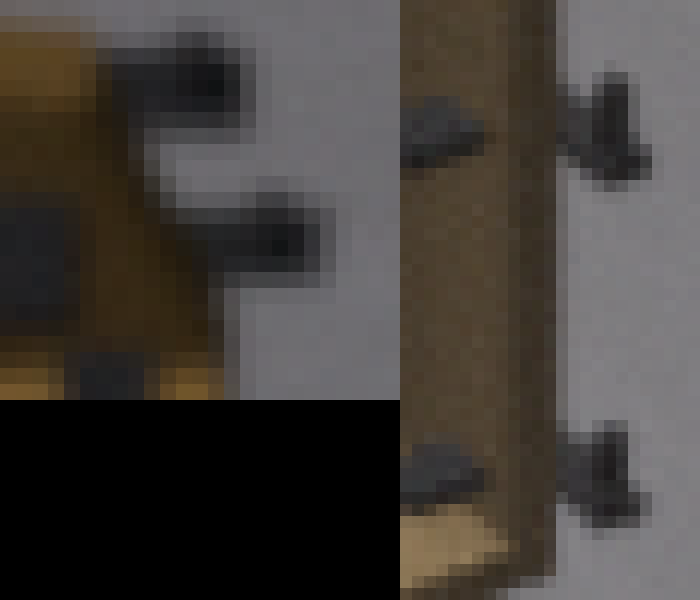

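Darkest spots are the pin tips. Top camera: (237.6,186.4) and (242.2,196.5). Side camera: (317.4,187) and (317.2,217). Intersecting these with the known tip heights.

```bash
cat >> h.py <<'E'
def ray(n,u,v,z):
    c=vision.get_calibration(n);K=np.array(c["camera_matrix"],float);R=cv2.Rodrigues(np.array(c["rvec"],float))[0];t=np.ravel(c["tvec"])
    o=-R.T@t; d=R.T@np.linalg.inv(K)@[u,v,1]; return (o+d*(z-o[2])/d[2])*1000
def fk(grip=False):
    s=telemetry.observe(); return s
E
python3 - <<'E'
from h import *
for n,u,v,z in(("top",237.6,186.4,.128),("top",242.2,196.5,.043),("side",317.4,187,.128),("side",317.2,217,.043)): print(n,ray(n,u,v,z))
y=np.radians(2.7);c,s=np.cos(y),np.sin(y);print("nom",579+82*c+14*s,126+82*s-14*c)
# door grip
y=np.radians(5.95);c,s=np.cos(y),np.sin(y);print("grip",505.9+20*c,-201.1+20*s, "pinaxis in stand",505.9+85*c+4*s,-201.1+85*s-4*c)
E
```

```text
top [651.8264117 114.850058  128.       ]
top [651.399788   115.03602966  43.        ]
side [656.09526759 114.54889495 128.        ]
side [654.80499342 111.49431326  43.        ]
nom 661.5684600568165 115.87827070872312
grip 525.7922546992631 -199.0267892100309 pinaxis in stand 590.8567246298621 -196.26730508248392
```

```bash
cat > go.py <<'E'
import sys
from h import *
# usage: go.py x y z yawdeg (TCP target, mm, world); prints tool-frame delta from measured pose
def delta(x,y,z,yaw,s=None):
    s=s or telemetry.observe(); p=s["tool_pos"]*1000; yw=s["tool_rot"][2]
    d=np.array([x,y,z])-p; c,sn=np.cos(yw),np.sin(yw)
    r=-((np.radians(yaw)-yw+np.pi)%(2*np.pi)-np.pi)
    return np.round([c*d[0]+sn*d[1], sn*d[0]-c*d[1], -d[2]],1),round(r,4)
if __name__=="__main__":
    s=telemetry.observe();print(s["time"],s["tool_pos"]*1000,np.degrees(s["tool_rot"]),s["contact_force"],s["torque"],s["opening"])
    print(delta(*map(float,sys.argv[1:])))
E
python3 go.py 525.8 -199 380 5.95
```

```text
0.1 [203.76000945 483.72318362 404.11584395] [-1.79921515e+02 -1.01738770e-02  1.57152984e+02] [-0.81262694 -0.24984047 -0.52208275] [0.00945784 0.03674264 0.02418762] 0.09198154994229633
(array([-561.9, -504.1,   24.1]), np.float64(2.639))
```

```bash
python3 -m crank '[[1,-281,-252,12,1.32],[1,-281,-252,12,1.32],[1,-281,-252,12,1.32],[1,-281,-252,12,1.32],[1,-281,-252,12,1.32],[1,-281,-252,12,1.32],[1,-281,-252,12,1.32],[1,-281,-252,12,1.32],[1,-281,-252,12,1.32],[1,-281,-252,12,1.32],[1,-281,-252,12,1.32]]'; python3 go.py 525.8 -199 380 5.95
```

```text
time: 1.02
tool_pos: [0.366, 0.1399, 0.3924]
tool_rot: [-3.141, 0.0, 1.41]
contact_force: [-0.9, 0.4, -0.3]
opening: 0.0919
grip_force: 0.0
1.0167 [365.96054764 139.90900609 392.44517896] [-1.79977073e+02  2.16673006e-02  8.08116090e+01] [-0.88647447  0.38792437 -0.3265229 ] [-0.13472953  0.05961004  0.00082689] 0.0919486552463728
(array([-309. ,  211.9,   12.4]), np.float64(1.3066))
```

```bash
python3 -m crank '[[1,-309,212,12.4,1.307],[1,-309,212,12.4,1.307],[1,-309,212,12.4,1.307],[1,-309,212,12.4,1.307],[1,-309,212,12.4,1.307],[1,-309,212,12.4,1.307],[1,-309,212,12.4,1.307],[1,-309,212,12.4,1.307],[1,-309,212,12.4,1.307],[1,-309,212,12.4,1.307],[1,-309,212,12.4,1.307],[1,-309,212,12.4,1.307]]'; python3 go.py 525.8 -199 305 5.95
```

```text
time: 2.02
tool_pos: [0.5291, -0.1953, 0.3793]
tool_rot: [-3.14, 0.001, 0.112]
contact_force: [0.7, -0.5, -0.7]
opening: 0.0918
grip_force: 0.0
2.0167 [ 529.06824169 -195.27225091  379.30200105] [-1.79934856e+02  8.27187851e-02  6.44210429e+00] [ 0.65084744 -0.54882987 -0.74934448] [-0.0518025   0.13231375 -0.00724178] 0.09180118557762144
(array([-3.7,  3.3, 74.3]), np.float64(0.0086))
```

```bash
python3 -m crank '[[1,0,0,0,0],[1,0,0,0,0]]' >/dev/null; python3 go.py 525.8 -199 305 5.95
```

```text
2.1833 [ 528.96028047 -194.01664335  380.21715459] [-1.79984589e+02  1.30724771e-02  6.77684275e+00] [-0.65960904  0.77369016 -0.16454362] [-0.06038232  0.16511131 -0.07716147] 0.09192429347064553
(array([-3.7,  4.6, 75.2]), np.float64(0.0144))
```

```bash
python3 -m crank '[[0.2,-3.7,4.6,25,0.0144],[0,-3.7,4.6,60,0.0144],[0,-3.7,4.6,75,0.0144],[0,-3.7,4.6,75,0.0144],[-1,-3.7,4.6,75,0.0144],[-1,-3.7,4.6,75,0.0144],[-1,-3.7,4.6,75,0.0144],[-1,-3.7,4.6,75,0.0144],[-1,-3.7,4.6,75,0.0144],[-1,-3.7,4.6,75,0.0144]]' 15; python3 go.py 525.8 -199 305 5.95
```

```text
time: 3.02
tool_pos: [0.526, -0.1994, 0.306]
tool_rot: [3.141, -0.001, 0.101]
contact_force: [-0.2, -0.1, 0.7]
opening: 0.0298
grip_force: 0.0
3.0167 [ 525.99509793 -199.417213    305.98460503] [ 1.79965291e+02 -6.05132442e-02  5.81481014e+00] [-0.22572026 -0.07798992  0.69587384] [-0.04048342  0.16278614  0.06412919] 0.029764059284098573
(array([-0.2, -0.4,  1. ]), np.float64(-0.0024))
```

```bash
python3 -m crank '[[-1,0,0,0,0],[-1,0,0,0,0],[-1,0,0,0,0],[-1,0,0,0,0],[-1,0,0,0,0],[-1,0,0,0,0]]' 45; python3 go.py 525.8 -199 375 5.95
```

```text
time: 3.52
tool_pos: [0.5259, -0.1994, 0.3054]
tool_rot: [3.142, -0.0, 0.101]
contact_force: [-0.2, 0.1, 0.6]
opening: 0.0116
grip_force: 45.0
3.5167 [ 525.92939659 -199.41940191  305.37638141] [ 1.79999629e+02 -7.66862826e-03  5.80777509e+00] [-0.16960563  0.08064025  0.5769946 ] [-0.01837795  0.13749517  0.02313336] 0.011587148886956613
(array([ -0.1,  -0.4, -69.6]), np.float64(-0.0025))
```

```bash
python3 -m crank '[[-1,0,0,-20,0],[-1,0,0,-45,0],[-1,0,0,-75,0],[-1,0,0,-75,0],[-1,0,0,-75,0]]'; python3 go.py 620 -2 380 62.7
```

```text
time: 3.93
tool_pos: [0.5261, -0.1995, 0.3815]
tool_rot: [3.14, -0.003, 0.101]
contact_force: [-0.5, 0.5, -3.0]
opening: 0.0118
grip_force: 45.0
3.9333 [ 526.06640566 -199.47410571  381.53035026] [ 1.79900372e+02 -1.54155838e-01  5.81198405e+00] [-0.49775612  0.47648896 -3.01138859] [ 0.00568659  0.19279134 -0.0111309 ] 0.0117740191775159
(array([ 113.4, -186.9,    1.5]), np.float64(-0.9929))
```

```bash
python3 -m crank '[[-1,10,-16,1,-0.09],[-1,20,-33,1,-0.18],[-1,32,-52,1,-0.28],[-1,43,-71,1,-0.38],[-1,54,-90,1,-0.48],[-1,65,-108,1,-0.58],[-1,76,-126,1,-0.68],[-1,87,-144,1,-0.78],[-1,98,-162,1,-0.88],[-1,107,-177,1,-0.96],[-1,113.4,-187,1.5,-0.993],[-1,113.4,-187,1.5,-0.993]]'; python3 go.py 620 -2 340 62.7
```

```text
time: 4.93
tool_pos: [0.6202, 0.0001, 0.3769]
tool_rot: [-3.139, 0.0, 1.097]
contact_force: [-0.1, -0.9, -1.8]
opening: 0.0114
grip_force: 45.0
4.9333 [6.20179501e+02 7.89319386e-02 3.76863758e+02] [-1.79834004e+02  1.16200668e-02  6.28416223e+01] [-0.07869894 -0.91515451 -1.80322241] [-0.07398865  0.13424681 -0.05860119] 0.011442275809322347
(array([-1.9,  0.8, 36.9]), np.float64(0.0025))
```

Lower to the hover height, settle, and look at the knuckles and pins together.

```bash
python3 -m crank '[[-1,-1,0.5,12,0],[-1,-1.9,0.8,25,0],[-1,-1.9,0.8,38,0],[-1,-1.9,0.8,38,0],[-1,-1.9,0.8,38,0]]'
python3 - <<'E'
from h import *
s=telemetry.observe();print(s["tool_pos"]*1000,np.degrees(s["tool_rot"]),s["contact_force"])
a,_,W=cam("top");b,_,V=cam("side");np.savez("h1.npz",a=a,b=b,W=W,V=V)
a=cv2.resize(a[170:240,220:300],(400,350),interpolation=cv2.INTER_CUBIC)
b=cv2.resize(b[165:265,285:350],(390,600),interpolation=cv2.INTER_NEAREST)
save("c3",np.hstack([np.pad(a,((0,250),(0,0),(0,0))),b]))
E
```

```text
time: 5.35
tool_pos: [0.6192, -0.0048, 0.3398]
tool_rot: [-3.139, 0.001, 1.092]
contact_force: [-0.6, -0.7, -1.4]
opening: 0.0114
grip_force: 45.0
[619.24010363  -4.78044135 339.78332389] [-1.79855443e+02  6.45093517e-02  6.25758738e+01] [-0.63227251 -0.73048769 -1.39558248]
```

View pics/c3.png

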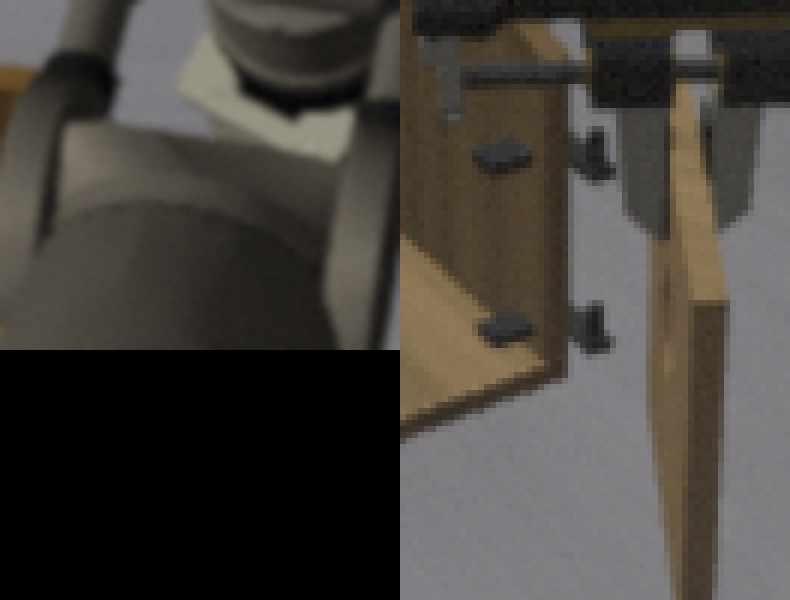

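The side view shows the door edge-on at (355,200–260) with the knuckles hidden behind the panel. I'll turn to about 46° open so the side camera sees the knuckles.

```bash
python3 go.py 607.3 42.6 337 49
```

```text
5.45 [619.7188932   -4.52641195 341.42783814] [ 1.79954051e+02 -1.32187896e-02  6.26229121e+01] [-0.76736806  1.3411997  -2.72002601] [-0.07160759  0.10182296  0.03973074] 0.011514737777480303
(array([ 36.1, -32.7,   4.4]), np.float64(0.2378))
```

```bash
python3 -m crank '[[-1,9,-8,1,0.06],[-1,18,-16,2,0.12],[-1,27,-25,3,0.18],[-1,36,-33,4,0.238],[-1,36,-33,4,0.238],[-1,36,-33,4,0.238]]'
python3 - <<'E'
from h import *
b,_,V=cam("side");s=telemetry.observe();print(s["tool_pos"]*1000,np.degrees(s["tool_rot"]),s["contact_force"]);np.savez("h2.npz",b=b,V=V)
save("c4",cv2.resize(b[170:230,295:350],(550,600),interpolation=cv2.INTER_NEAREST))
E
```

```text
time: 5.95
tool_pos: [0.6069, 0.0433, 0.3377]
tool_rot: [3.14, -0.001, 0.859]
contact_force: [0.2, -0.9, -1.3]
opening: 0.0121
grip_force: 45.0
[607.04551867  42.82133668 337.60361613] [ 1.79918066e+02 -3.75585045e-02  4.91765758e+01] [ 0.14326072 -0.6415778  -1.29767727]
```

View pics/c4.png

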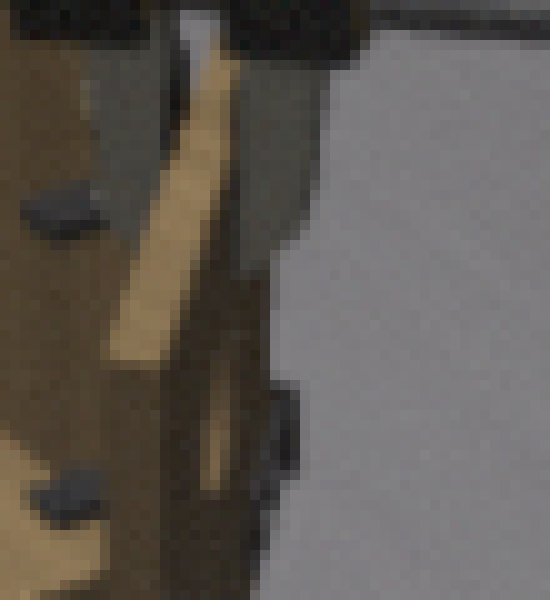

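Run:
```python
from h import *
c=vision.get_calibration("side");K=np.array(c["camera_matrix"],float)
pr=lambda p:cv2.projectPoints(np.array(p,float).reshape(-1,3)/1000,np.array(c["rvec"],float),np.array(c["tvec"],float),K,None)[0].reshape(-1,2)
y=np.radians(49.18);R=np.array([[np.cos(y),-np.sin(y)],[np.sin(y),np.cos(y)]])
T=np.array([607.0,42.8]);k=T+R@[65,-4];print("knuckle pred",k)
rt=np.array([.68,-.4])/np.hypot(.68,.4)
for z in(55.2,77.2): print(z,pr([*(k),z]),pr([*(k+8*rt),z]))
# door free-edge top corners (door x=-75,y=+-6,z=150): tool x offset -95
for yy in(6,-6): print("corner",pr([*(T+R@[-95,yy]),190.2]))
for P in((653,114),(655,113),(656,114)): print(P,pr([*P,128]),pr([*P,43]))
```

```text
knuckle pred [652.51658004  89.37511076]
55.2 [[321.12994271 217.60874209]] [[324.3961931  217.61356818]]
77.2 [[321.276537   210.13344569]] [[324.57972841 210.13838821]]
corner [[304.62174209 206.62143345]]
corner [[310.43219825 207.21840798]]
(653, 114) [[316.41202849 187.44389912]] [[316.06289639 216.71448557]]
(655, 113) [[317.34352713 187.41213181]] [[316.95498074 216.68114792]]
(656, 114) [[317.48461759 187.11372866]] [[317.0904416  216.36973234]]
```

The lower knuckle's silhouette edge is at column 324.5, as predicted (324.4), so the in-hand model is right. Best pin estimate in the robot frame is (655.5,114.5).

```bash
python3 go.py 610 67.9 332 49.2
```

```text
6.0 [607.04551867  42.82133668 337.60361613] [ 1.79918066e+02 -3.75585045e-02  4.91765758e+01] [ 0.14326072 -0.6415778  -1.29767727] [-0.11428729  0.12569429  0.02081563] 0.011523614129937925
(array([ 20.9, -14.2,   5.6]), np.float64(-0.0004))
```

```bash
python3 -m crank '[[-1,7,-5,1,0],[-1,14,-10,3,0],[-1,20.9,-14.2,5,0],[-1,20.9,-14.2,6,0],[-1,20.9,-14.2,6,0],[-1,20.9,-14.2,6,0],[-1,20.9,-14.2,6,0],[-1,20.9,-14.2,6,0]]'; python3 go.py 610 67.9 325 49.2;  python3 -m crank '[[-1,0,0,2,0],[-1,0,0,4,0],[-1,0,0,6,0],[-1,0,0,7,0],[-1,0,0,7.5,0],[-1,0,0,8,0],[-1,0,0,8,0]]'; python3 go.py 610 67.9 325 49.2
```

```text
time: 6.67
tool_pos: [0.6098, 0.068, 0.3309]
tool_rot: [3.141, -0.0, 0.856]
contact_force: [0.2, -1.0, -1.4]
opening: 0.012
grip_force: 45.0
6.6667 [609.82911904  68.02454523 330.9135899 ] [ 1.79990134e+02 -6.36120019e-03  4.90539485e+01] [ 0.22801311 -1.03645283 -1.38084411] [-0.09965081  0.07151694 -0.01208448] 0.01195535012395097
(array([0. , 0.2, 5.9]), np.float64(-0.0025))
time: 7.25
tool_pos: [0.6098, 0.0683, 0.3227]
tool_rot: [-3.141, -0.0, 0.856]
contact_force: [-0.4, -0.1, -2.1]
opening: 0.0118
grip_force: 45.0
7.25 [609.77975223  68.28201761 322.73280682] [-1.79992915e+02 -1.64757174e-04  4.90672720e+01] [-0.37722412 -0.08910892 -2.14910923] [-0.00523805  0.12911117 -0.05299907] 0.011775797995520022
(array([-0.1,  0.4, -2.3]), np.float64(-0.0023))
```

```bash
python3 -m crank '[[-1,0,0,0.7,0],[-1,0,0,1.4,0],[-1,0,0,2.1,0],[-1,0,0,2.8,0],[-1,0,0,3.5,0],[-1,0,0,3.5,0]]'; python3 go.py 610 67.9 325 49.2
```

```text
time: 7.75
tool_pos: [0.6097, 0.0683, 0.3191]
tool_rot: [-3.141, 0.0, 0.856]
contact_force: [0.7, -0.6, -0.7]
opening: 0.0118
grip_force: 45.0
7.75 [609.74096653  68.26619612 319.12936421] [-1.79984973e+02  7.37733863e-03  4.90665515e+01] [ 0.7299714  -0.63255574 -0.74951101] [-0.06875811  0.06976759 -0.0197461 ] 0.011801338471982293
(array([-0.1,  0.4, -5.9]), np.float64(-0.0023))
```

```bash
python3 -m crank '[[-1,0,0,1,0],[-1,0,0,2,0],[-1,0,0,3,0],[-1,0,0,4,0],[-1,0,0,5,0],[-1,0,0,6,0],[-1,0,0,7,0],[-1,0,0,7,0],[-1,0,0,7,0]]'; python3 go.py 610 67.9 325 49.2; python3 -m crank '[[-1,0,0,0.5,0],[-1,0,0,1,0],[-1,0,0,1.5,0],[-1,0,0,2,0],[-1,0,0,2.3,0],[-1,0,0,2.3,0]]'; python3 go.py 610 67.9 325 49.2
```

```text
time: 8.5
tool_pos: [0.6098, 0.0683, 0.3123]
tool_rot: [-3.141, -0.0, 0.856]
contact_force: [-0.7, 0.2, -1.6]
opening: 0.0118
grip_force: 45.0
8.5 [609.78373983  68.2985753  312.26965081] [-1.79994027e+02 -2.94361772e-03  4.90666729e+01] [-0.71716981  0.2481748  -1.59760042] [-0.07020265  0.0666882  -0.00419184] 0.011781611623561734
(array([ -0.2,   0.4, -12.7]), np.float64(-0.0023))
time: 9.0
tool_pos: [0.6098, 0.0683, 0.3099]
tool_rot: [-3.141, 0.0, 0.856]
contact_force: [0.3, -0.3, -1.2]
opening: 0.0118
grip_force: 45.0
9.0 [609.78190807  68.29544037 309.9005477 ] [-1.79990085e+02  6.33127964e-04  4.90668354e+01] [ 0.29643466 -0.31223946 -1.21083678] [-0.07987962  0.12906576 -0.01999337] 0.011827053933858385
(array([ -0.2,   0.4, -15.1]), np.float64(-0.0023))
```

Near the expected seat (309.4). I'll feel for it in small steps.

```bash
python3 -m crank '[[-1,0,0,0.3,0],[-1,0,0,0.6,0],[-1,0,0,0.9,0],[-1,0,0,0.9,0]]';  python3 -m crank '[[-1,0,0,0.3,0],[-1,0,0,0.6,0],[-1,0,0,0.6,0]]'
python3 - <<'E'
from h import *
b,_,V=cam("side");s=telemetry.observe();print(s["tool_pos"]*1000,s["contact_force"])
save("c5",cv2.resize(b[150:250,275:355],(480,600),interpolation=cv2.INTER_NEAREST))
E
```

```text
time: 9.33
tool_pos: [0.6098, 0.0683, 0.3093]
tool_rot: [3.141, -0.0, 0.856]
contact_force: [0.3, -1.2, -1.0]
opening: 0.0117
grip_force: 45.0
time: 9.58
tool_pos: [0.6098, 0.0682, 0.3091]
tool_rot: [3.141, -0.0, 0.856]
contact_force: [-2.2, -0.8, 4.1]
opening: 0.0118
grip_force: 45.0
[609.79532141  68.21788501 309.06943636] [-2.58630718 -0.62518245  4.31929667]
```

View pics/c5.png

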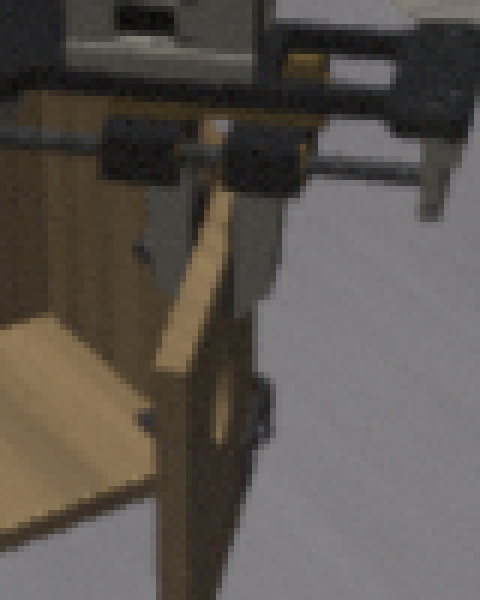

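The door is in the right place at z 309.1 with about 4 N of upward force. That matches full seating, and the picture shows the knuckle at (319,218) down on the lower iron. I'll hold briefly with the pressure relieved, then swing in an arc about the pin.

```bash
python3 -m crank '[[-1,0,0,0,0],[-1,0,0,-0.3,0],[-1,0.3,-3.2,-0.3,0.05],[-1,0.7,-6.5,-0.3,0.1],[-1,1.3,-9.7,-0.3,0.15],[-1,2.1,-12.8,-0.3,0.2],[-1,3.0,-16,-0.3,0.25],[-1,4.1,-19,-0.3,0.3],[-1,5.3,-22.1,-0.3,0.35],[-1,6.7,-25,-0.3,0.4],[-1,6.7,-25,-0.3,0.4]]' 25; python3 go.py 610 67.9 325 49.2
```

```text
time: 10.55
tool_pos: [0.5954, 0.0902, 0.309]
tool_rot: [3.141, -0.001, 0.455]
contact_force: [-0.1, -0.0, 2.8]
opening: 0.0119
grip_force: 25.0
10.55 [595.37367677  90.21645189 309.02943407] [ 1.79981276e+02 -7.19082041e-02  2.60737659e+01] [-0.14929652 -0.02625971  2.83298817] [-0.07575914 -0.04283866 -0.02663478] 0.011851263748157126
(array([  3.3,  26.5, -16. ]), np.float64(-0.4036))
```

```bash
python3 -m crank '[[-1,0.3,-3.2,0,0.05],[-1,0.7,-6.5,0,0.1],[-1,1.3,-9.7,0,0.15],[-1,2.1,-12.8,0,0.2],[-1,3.0,-16,0,0.25],[-1,4.1,-19,0,0.3],[-1,4.7,-20.8,0,0.33],[-1,5.3,-22.1,0,0.35],[-1,5.3,-22.1,0,0.35]]'; python3 -m crank '[[-1,0.1,-0.7,0,0.01],[-1,0.1,-1.3,0,0.02],[-1,0.2,-2,0,0.03],[-1,0.2,-2,0,0.03]]'; python3 go.py 610 67.9 325 2.7
```

```text
time: 11.3
tool_pos: [0.5903, 0.1123, 0.309]
tool_rot: [-3.141, -0.001, 0.107]
contact_force: [-2.2, 0.2, 4.6]
opening: 0.0116
grip_force: 25.0
time: 11.63
tool_pos: [0.5902, 0.1142, 0.3089]
tool_rot: [-3.141, -0.0, 0.076]
contact_force: [-3.4, 2.3, 5.2]
opening: 0.0119
grip_force: 25.0
11.6333 [590.23509489 114.1662354  308.94997792] [-1.79972156e+02 -3.76971776e-03  4.36457012e+00] [-3.35607887  2.33372549  5.24308845] [0.41971818 0.35912789 0.20968063] 0.011895240729091669
(array([ 16.2,  47.6, -16.1]), np.float64(0.0291))
```

```bash
python3 -m crank '[[-1,0,-0.7,-0.2,0.01],[-1,0,-1.3,-0.2,0.02],[-1,0,-1.3,-0.2,0.02]]'; python3 -m crank '[[-1,0,-0.7,-0.1,0.01],[-1,0,-1.3,-0.1,0.02],[-1,0,-1.3,-0.1,0.02]]';python3 go.py 610 67.9 325 2.7
```

```text
time: 11.88
tool_pos: [0.5902, 0.1154, 0.309]
tool_rot: [-3.141, 0.0, 0.056]
contact_force: [-2.2, 3.1, 4.4]
opening: 0.0122
grip_force: 25.0
time: 12.13
tool_pos: [0.5901, 0.1167, 0.309]
tool_rot: [-3.141, 0.0, 0.036]
contact_force: [-2.1, 4.3, 2.1]
opening: 0.0119
grip_force: 25.0
12.1333 [590.10214701 116.69421461 309.00340007] [-1.79983720e+02  4.19102453e-03  2.04952716e+00] [-2.08936405  4.34484982  2.07404072] [0.57345217 0.25290512 0.2489967 ] 0.011884300403716656
(array([ 18.1,  49.5, -16. ]), np.float64(-0.0114))
```

```bash
python3 -m crank '[[-1,-0.2,-1.2,0,0.01],[-1,-0.3,-2.3,0,0.02],[-1,-0.3,-2.3,0,0.02]]';python3 go.py 610 67.9 325 2.7
```

```text
time: 12.38
tool_pos: [0.5899, 0.1181, 0.309]
tool_rot: [3.14, -0.0, 0.016]
contact_force: [-0.3, -3.2, 1.9]
opening: 0.0118
grip_force: 25.1
12.3833 [589.94648427 118.06662125 309.00040975] [ 1.79890342e+02 -1.44714851e-02  9.08122854e-01] [-0.31493459 -3.18624401  1.94711189] [-0.49038213  0.062948    0.40453325] 0.011832886516741766
(array([ 19.3,  50.5, -16. ]), np.float64(-0.0313))
```

The door is now against the side wall (−3 N, yaw 0.9° as predicted). Releasing and lifting away.

```bash
python3 -m crank '[[-1,0,0,0,0],[-0.9,0,0,0,0],[-0.7,0,0,0,0],[-0.5,0,0,0,0],[-0.3,0,0,0,0],[-0.3,0,0,0,0],[-0.3,0,0,0,0]]' 4; python3 -m crank '[[-0.3,0,0,-8,0],[-0.3,0,0,-25,0],[-0.3,0,0,-50,0],[-0.3,0,0,-80,0],[-0.3,0,0,-110,0],[-0.3,0,0,-120,0],[-0.3,0,0,-120,0]]';python3 go.py 350 300 430 0.9
```

```text
time: 12.97
tool_pos: [0.5897, 0.1189, 0.309]
tool_rot: [-3.141, 0.0, 0.016]
contact_force: [-0.1, 0.1, 0.2]
opening: 0.0314
grip_force: 0.0
time: 13.55
tool_pos: [0.5899, 0.1189, 0.4329]
tool_rot: [-3.141, -0.007, 0.016]
contact_force: [-0.1, -0.4, 0.2]
opening: 0.0325
grip_force: 0.0
13.55 [589.86983478 118.88329187 432.8866074 ] [-179.96847299   -0.40208502    0.94516621] [-0.11555925 -0.36686042  0.1877378 ] [ 0.03157652  0.1642665  -0.03101082] 0.032459031368117355
(array([-236.8, -185. ,    2.9]), np.float64(0.0008))
```

Retreat out of the top camera's view and verify.

```bash
python3 -m crank '[[-0.3,-30,15,0,0],[-0.3,-60,40,0,0],[-0.3,-90,70,0,0],[-0.3,-120,100,0,0],[-0.3,-145,130,0,0],[-0.3,-165,160,0,0],[-0.3,-180,190,0,0],[-0.3,-190,220,0,0],[-0.3,-190,240,0,0],[-0.3,-190,240,0,0],[-0.3,-190,240,0,0]]' >/dev/null
python3 - <<'E'
from h import *
a,_,W=cam("top");b,_,V=cam("side");print(telemetry.observe()["contact_force"])
A=W[165:275,150:265].reshape(-1,3);A=A[(A[:,2]>.15)&(A[:,2]<.175)&(A[:,1]<.125)&(A[:,1]>.06)]
r=cv2.minAreaRect((A[:,:2]*1000).astype(np.float32));print(np.median(A[:,2]),r)
B=V[150:260,225:330].reshape(-1,3);B=B[(B[:,2]>.03)&(B[:,2]<.15)&(B[:,1]<.13)&(B[:,1]>.08)]
c=np.median(B,0);B=B[abs(B[:,1]-c[1])<.01];c=B.mean(0);n=np.linalg.svd(B-c)[2][2];print(c,np.degrees(np.arctan(-n[0]/n[1])))
save("c6",np.hstack([cv2.resize(a[160:280,150:260],(366,400)),cv2.resize(b[130:250,220:330],(366,400))]))
E
```

```text
[ 0.765606   -0.45168037 -0.55615789]
0.15797300118115548 ((567.9844360351562, 118.8735580444336), (150.85191345214844, 17.574668884277344), 2.507357597351074)
[0.5874996  0.11205755 0.06469958] 0.6623742202409133
```

View pics/c6.png

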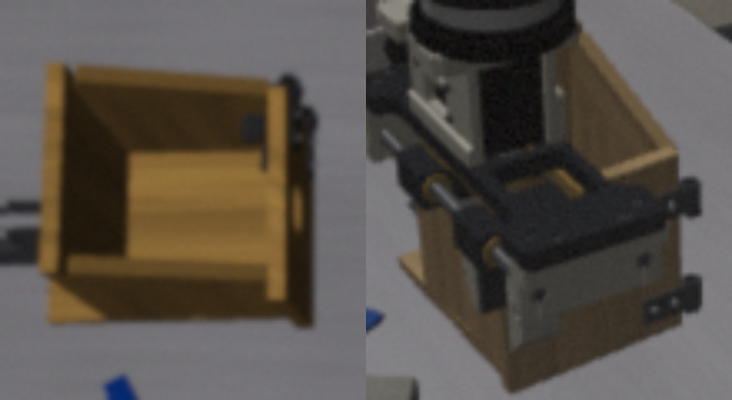

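The picture shows the door hanging shut against the front. The top view has it flush along the wall fronts at (233,220), the knuckles are on both irons, and the gripper is clear. Handing in.

```bash
python3 -c "
from cell import ticket
print(ticket.hand_in())"
```

```text
the job is handed in; nothing more can be done
None
```

I hung the door on both pins at about 46° open, swung it shut against the birdhouse front and released it. I've handed the job in; no verdict came back, but measured forces stayed under about 10 N and the final pictures show the door closed and the gripper clear.

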